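# Clamp a tin in the label jig by its guarded knob

### The arm

A 6-joint arm with a two-finger parallel gripper is mounted at the origin on the work surface. World frame = base frame: x ahead of the robot, y to its left, z up, the work surface at z = 0. Lengths are in mm, angles in rad, forces in N, time in s.
With the tool pointing down it reaches from about 375 to 975 mm from the base axis. Payload 3.8 kg.
Tool frame: the origin (TCP) lies between the finger pads; the fingertips stand 25 mm ahead of it and the grasp point (between the pads) lies 6 mm ahead of it; z points along the fingers, x is the direction in which the jaws open and shut, and the axes are right-handed (so a half turn about z gives the same grasp; the last joint's range is limited). The gripper opens to 85 mm and grips with 20 to 120 N. Pads are 22 mm wide; open, the fingers measure 114 mm over their backs; the gripper's body (76 mm by 85 mm) begins 54 mm behind the grasp point. The pads swing forward as they close: fully open they stand 13 mm farther back than shut.
Start: joints at [-1.323, 0.264, 1.604, -0, 1.274, -0.037], TCP at [189.646, -647.806, 256.28] pointing down, gripper open.
Joint ranges: [-2.63, 2.63], [-0.94, 2.18], [0.31, 2.57], [-1.31, 4.45], [0, 2.66], [-2.55, 2.55]. Speed limits (rad/s): [2.57, 2.57, 3.14, 3.14, 3.14, 3.14].

### API

Orientations are given as a unit quaternion [x, y, z, w].
In Python, from cell import arm gives the robot as it stands. Calls block until the motion is done:
- arm.move_ptp(position, orientation): joint-space move of the TCP to a pose.
- arm.movel(position, rate=150, attitude=None): straight line of the TCP; attitude=None keeps the orientation; rate is the mean speed in mm/s.
- arm.move_joints(angles): joint-space move.
- arm.set_gripper(opening): opening from 0.0 (shut) to 1.0 (fully open); the grip force is fixed at half the most; returns when the fingers have stopped.
- arm.dwell(seconds).
- arm.inverse_kinematics(position, orientation): joint angles nearest the present ones, or None.
- arm.state(): the state.
- arm.get_image(name): name is "scene" or "side" or "wrist"; returns the picture (400x640x3 uint8, blue, green, red); there is no depth.
- arm.get_calibration(name): a dict with "mtx" (3x3 intrinsics, pixels), "T" (4x4, takes a point from camera to world coordinates). Camera axes: x right, y down, z forward; pixel columns grow to the right and rows downward; lengths in mm; the calibration is good to about 2 mm. A picture is of the moment at which its call begins: read the wrist's pose just before it. get_calibration takes no time and is no camera call; for the wrist camera it gives the pose at the moment of the call.
A pose or a line that the arm cannot do raises arm.MotionError and nothing moves.
- arm.job_done(): hands the job in, once; it reports no verdict.
The state is a dict: "clock": time; "qpos": joint angles; "joint_vel": joint speeds; "joint_torque": joint torques, N m; "position": TCP position; "orientation": TCP orientation; "force": force on the tool from outside, world axes, zero at the start; "ft_torque": the same for the moment, N m; "gripper_width": opening from 0.0 (shut) to 1.0 (fully open).
Only numpy, scipy, OpenCV 4.12 (cv2) and the standard library are available. Lean on these libraries where they do the work, as an engineer would, in place of code of your own. Each camera call takes 0.05 s, during which the arm holds its last target. There are 200 camera calls.

### The job

Stand the small rectangular tin upright in the bed of the label jig, between the sprung pad and the stop, and let go of it. Then reach down through the round opening of the guard and turn the recessed knob clockwise, by feel, until the pad holds the tin snugly against the stop with about 14 N: clearly firm, but without crushing the tin. Do not push on the guard, and leave the other goods where they stand.

Things in the scene. Friction and masses are not known exactly. Their poses are not given: they have to be found in the camera images.
- tin_mid (a point): the small rectangular tin to be clamped, loose: bright metal, paper band, round white cap; body 44 (its x) by 64 (its y) by 80 mm (z, up), cap 28 mm across and 12 mm high on the middle of the top; 0.2 to 0.4 kg. The point is the centre of the body, 40 mm above its underside. Grip it across the 44 mm; either way round will do in the bed
- tin: the same tin; origin at the centre of its underside. Between pad and stop it has 8 to 19 mm of play at the start: the stop, a plain steel block 60 by 15 mm, 45 mm high, fixed on the base plate, is adjustable along y and set differently in each run
- jig: the label jig, fixed: aluminium base plate 150 (x) by 300 (y) by 10 mm, origin under its middle; on it, side by side along y, stand the grey knob housing (130 by 130 mm, top 66 mm above the table) at +y, then the sprung pad, the bed, and the stop at -y
- bed (a point): middle of the jig's bed, on top of the base plate, 10 mm above the table; axes of the jig: x across the bed, y towards the knob housing, z up. The tin stands here with its 64 mm side along y, between pad (+y side) and stop (-y side); at the start at least 36 mm are free to each of these. Two lips 6 mm high, 54 mm apart, bound the bed in x
- pad_face (a point): middle of the tin-side face of the sprung black rubber pad, 52 by 34 mm, 31 mm above the table; it looks to the jig's -y. It is carried on springs (4 N per mm, 8 mm of travel) by a steel jaw 60 mm wide and 51 mm high, which the knob drives straight to the jig's -y, 10 mm per radian of clockwise turn
- pad: the same pad; its origin lies away from it, on the jig's underside: use pad_face
- knob_grip (a point): black recessed knob: an upright bar 38 (its x) by 14 (its y) mm, 35 mm tall, white mark on one end of its top. The point is on its vertical axis, 48 mm above the table, 10 mm below the bar's top, 18 mm below the guard's top; the housing's floor is 14 mm above the table. Grip it across the 14 mm. Clockwise is seen from above
- knob: the same knob; origin on its axis at its foot, 20 mm above the table. It stays where it is left; 1.1 to 2.3 rad of turn are needed, so it may have to be gripped more than once. It turns against a steady friction of 0.3 N m; each newton at the pad adds 0.01 N m (about 0.14 N m when right); just pushing the tin along takes under 5 N
- opening (a point): centre of the round guard opening, 92 mm across, at the top face of the guard plate, 66 mm above the table, straight above the knob. Fingers must be partly closed to pass through it and still straddle the knob's 14 mm
- guard: the guard plate, 130 by 130 by 4 mm, on the housing; origin at the centre of its underside, 62 mm above the table. A push of more than 15 N on it is too much
- big_tin: bystander: a larger tin of the same make, 60 by 90 by 130 mm plus cap; origin under its middle
- jar: bystander: round jar, 68 mm across, 85 mm high; origin under its middle
- bottle: bystander: bottle 60 mm across, 150 mm high; origin under its middle
- tape_roll: bystander: cardboard tape core 96 mm across, 48 mm high; origin under its middle
- carton: bystander: carton 90 by 130 by 60 mm; origin under its middle
Things that resemble listed ones, but are neither listed nor needed, are in the scene too. What is shaped like the tin but blue is not meant.

How it is judged:
By the outcome, as a careful person would: the job done as asked, in the order asked, and still so for the second after the job is handed in, with the robot touching nothing.
It also fails if it takes over 72 s, if anything falls off the work surface, if the arm or the gripper's body presses on something with over 40 N, if the wrist force passes 120 N, or if a joint passes its speed limit or range.

## Working session

There is one attempt and no reset: what is moved stays moved. The work goes in short steps, each a Python script; the robot and the scene stay as the last script left them, time stands still between calls to the robot, and variables do not carry over. Pictures are saved under pics/ and viewed, about 8 in all and at most 12, crops included, and the job is handed in when it is done.

```bash
ls && mkdir -p pics && python3 - <<'E'
from cell import arm
import cv2,numpy as np
s=arm.state();print(s)
for n in("scene","side"):
    cv2.imwrite(f"pics/{n}0.png",arm.get_image(n));c=arm.get_calibration(n);print(n,np.round(c["mtx"],1).tolist(),np.round(c["T"],3).tolist())
print(np.round(arm.get_calibration("wrist")["T"],2).tolist())
E
```

```text
pics
{'clock': 0.0, 'qpos': array([-1.32294044e+00,  2.64780424e-01,  1.60540134e+00, -2.01068509e-05,
        1.27372400e+00, -3.69081324e-02]), 'joint_vel': array([-0.00144299,  0.00076038,  0.00031001,  0.00091714, -0.00037391,
       -0.000563  ]), 'joint_torque': array([-8.05850741e-04, -5.15116847e+01, -3.67309391e+01, -1.03703705e-04,
        1.29437810e-02, -1.03398020e-05]), 'position': array([ 189.444457  , -647.144625  ,  254.92884864]), 'orientation': array([ 8.00292116e-01, -5.99609198e-01, -9.05400476e-04, -7.19691251e-04]), 'force': array([ 0.1554297 ,  0.08745585, -0.68204985]), 'ft_torque': array([-0.01308181, -0.01600967,  0.02085032]), 'gripper_width': 1.0028365652404956}
scene [[424.4, 0.0, 318.3], [0.0, 424.4, 205.5], [0.0, 0.0, 1.0]] [[-0.897, 0.266, -0.352, 953.395], [0.441, 0.533, -0.722, 861.448], [-0.005, -0.803, -0.595, 785.305], [0.0, 0.0, 0.0, 1.0]]
side [[386.3, 0.0, 320.6], [0.0, 386.3, 200.2], [0.0, 0.0, 1.0]] [[-0.851, -0.27, 0.45, -14.438], [-0.525, 0.446, -0.725, 806.493], [-0.005, -0.853, -0.521, 663.21], [0.0, 0.0, 0.0, 1.0]]
[[0.28, -0.91, -0.3, 267.21], [-0.96, -0.27, -0.09, -624.3], [-0.0, 0.32, -0.95, 372.29], [0.0, 0.0, 0.0, 1.0]]
```

View pics/scene0.png

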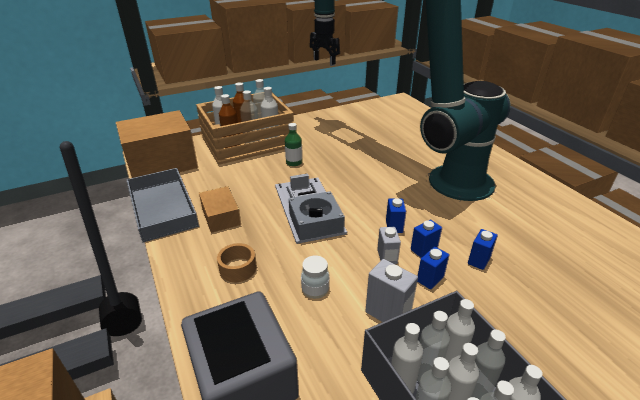

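View pics/side0.png

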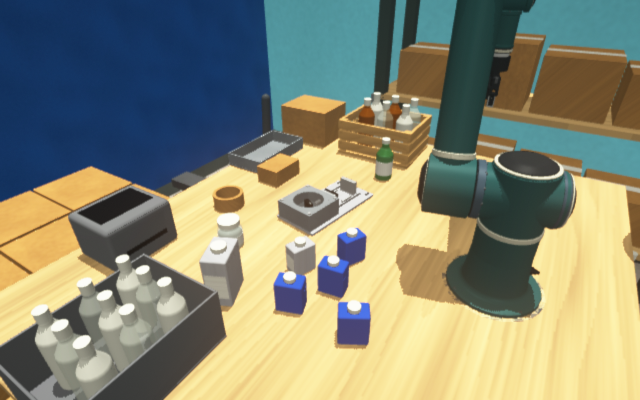

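The scene view shows the bare-metal small tin with its cap at (390,232), between the big tin and the blue tins. The knob opening is at (317,207) and the stop at about (300,183). In the side view the cap is at (300,241), the opening at (309,203) and the stop at about (348,186).

```bash
cat > h.py <<'E'
from cell import arm
import numpy as np, cv2
def ray(cal,uv):
    d=np.linalg.solve(cal["mtx"],[uv[0],uv[1],1.]); T=np.array(cal["T"]); return T[:3,3],T[:3,:3]@d
def plane(cal,uv,z):
    o,d=ray(cal,uv); return o+d*(z-o[2])/d[2]
def tri(c1,p1,c2,p2):
    o1,d1=ray(c1,p1);o2,d2=ray(c2,p2)
    t=np.linalg.lstsq(np.c_[d1,-d2],o2-o1,rcond=None)[0]
    a,b=o1+d1*t[0],o2+d2*t[1]; return (a+b)/2,np.linalg.norm(a-b)
def project(cal,P):
    T=np.linalg.inv(cal["T"]); p=cal["mtx"]@(T[:3,:3]@np.asarray(P,float)+T[:3,3]); return p[:2]/p[2]
def quat(a): return np.array([np.cos(a/2),np.sin(a/2),0,0])
def snap(name,f):
    cal=arm.get_calibration(name); im=arm.get_image(name); cv2.imwrite(f,im); np.savez(f[:-4]+".npz",mtx=cal["mtx"],T=cal["T"]); return cal,im
def load(f): 
    return dict(np.load(f[:-4]+".npz"))
E
python3 - <<'E'
from h import *
a,b=arm.get_calibration("scene"),arm.get_calibration("side")
for n,p,q in(("cap",(390,231),(300,241)),("open",(317,206),(309,202)),("bigcap",(394,270),(219,244)),("jar",(315,262),(229,222))):
    print(n,tri(a,p,b,q))
print("stop",plane(a,(300,180),50), plane(b,(348,181),50))
E
```

```text
cap (array([425.35143951, 194.42113296,  87.41402936]), np.float64(0.025222755116928217))
open (array([531.78114334, -10.46515655,  61.2517285 ]), np.float64(7.924508574227483))
bigcap (array([529.44658777, 354.34706399, 140.66361219]), np.float64(3.1691850499318814))
jar (array([643.47487239, 208.60026669,  78.71483247]), np.float64(8.986947618462517))
stop [ 510.7063543  -178.54226302   50.        ] [ 501.26934175 -196.84524405   50.        ]
```

```bash
python3 - <<'E'
from h import *
arm.move_ptp([520,-30,330],quat(0)); arm.dwell(.2)
c1,i1=snap("wrist","pics/jig.png")
arm.move_ptp([425,235,320],quat(0)); arm.dwell(.2)
c2,i2=snap("wrist","pics/tin.png")
cv2.imwrite("pics/both.png",np.vstack([i1[60:360],i2[60:360]]))
print(np.round(c1["mtx"],1).tolist(),np.round(c1["T"],2).tolist(),arm.state()["clock"])
E
```

```text
[[282.0, 0.0, 317.9], [0.0, 282.0, 202.6], [0.0, 0.0, 1.0]] [[1.0, -0.0, -0.0, 519.89], [-0.0, -0.95, -0.32, 50.96], [-0.0, 0.32, -0.95, 447.07], [0.0, 0.0, 0.0, 1.0]] 4.1917
```

View pics/both.png

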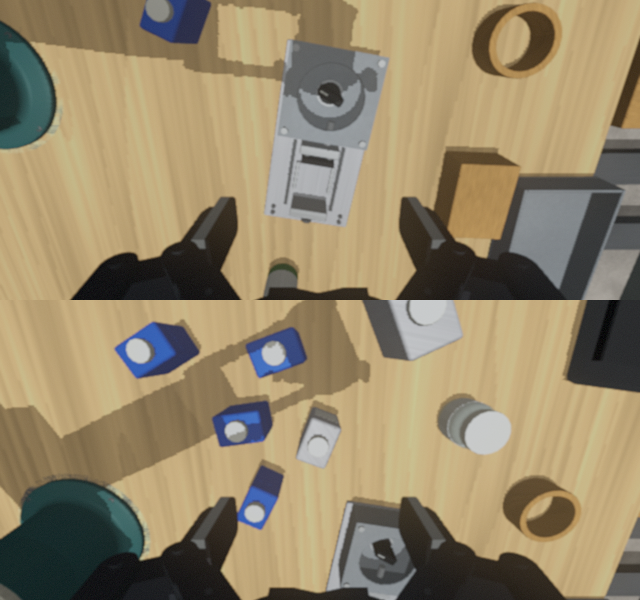

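The top half shows the jig from the wrist. In wrist-image coordinates the housing with the knob is at (330,155), the bed at about (316,240) and the stop at about (308,262). The bottom half shows the tin cap at about (318,205). I'll enlarge both for exact corners.

```bash
python3 - <<'E'
from h import *
a=cv2.imread("pics/jig.png")[90:300,250:400]; b=cv2.imread("pics/tin.png")[155:235,280:350]
a=cv2.resize(a,(420,588),interpolation=cv2.INTER_CUBIC); b=cv2.resize(b,(350,400),interpolation=cv2.INTER_CUBIC)
o=np.zeros((588,770,3),np.uint8);o[:,:420]=a;o[:400,420:]=b;cv2.imwrite("pics/zoom.png",o)
E
```

```text
(no output)
```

View pics/zoom.png

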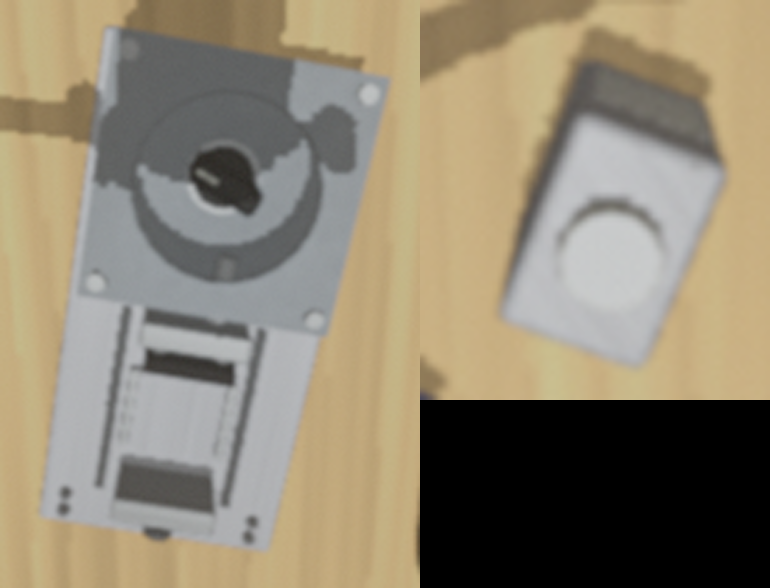

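```bash
python3 - <<'E'
from h import *
cj,ct=load("pics/jig.png"),load("pics/tin.png")
J=lambda x,y,z:plane(cj,(250+x/2.8,90+y/2.8),z)[:2]
T=lambda x,y,z:plane(ct,(280+(x-420)/5,155+y/5),z)[:2]
an=lambda v:np.arctan2(v[1],v[0])
g=[J(*p,66) for p in((388,77),(325,334),(80,293))]
print("guard edges",[np.linalg.norm(g[i]-g[i+1]) for i in(0,1)],"ydir-90",an(g[0]-g[1])-np.pi/2,"xdir",an(g[1]-g[2]),"centre",(g[0]+g[2])/2)
op=J(227,187,66);print("open",op)
b=[J(40,516,10),J(268,551,10)];print("plate",b,np.linalg.norm(b[1]-b[0]),an(b[1]-b[0]))
psi=an(b[1]-b[0])
s=[J(115,497,55),J(214,516,55)];print("stop front",s,an(s[1]-s[0]))
p=[J(145,368,48),J(233,386,48)];print("pad front",p,an(p[1]-p[0]))
lips=[J(132,368,10),J(235,385,10)]
m=lambda a:(a[0]+a[1])/2
psi=np.mean([an(g[1]-g[2]),an(g[0]-g[1])-np.pi/2,an(b[1]-b[0])])
R=np.array([[np.cos(psi),np.sin(psi)],[-np.sin(psi),np.cos(psi)]])
for n,q in(("guardc",(g[0]+g[2])/2),("plateend",m(b)),("stop",m(s)),("pad",m(p)),):print(n,"in jig axes rel. opening",R@(q-op))
print("psi",psi)
k=[J(255,205,58),J(197,172,58)];print("knob",k,J(226,182,58),an(k[1]-k[0]))
c=[T(*q,80) for q in((580,112),(722,163),(640,367),(502,315))]
print("tin",np.mean(c,0),"capc",T(612,260,92),[np.linalg.norm(c[i]-c[(i+1)%4]) for i in range(4)])
print("angles of x side",an(c[1]-c[0]),an(c[2]-c[3]),"y",an(c[0]-c[3])-np.pi/2,an(c[1]-c[2])-np.pi/2)
E
```

```text
guard edges [np.float64(128.14214763875717), np.float64(126.56486243176225)] ydir-90 -0.17582507024087723 xdir -0.17497721717046466 centre [537.48652621 -12.02839312]
open [537.31203542 -10.73289734]
plate [array([ 423.55470107, -229.43982989]), array([ 569.69512288, -255.61154584])] 148.46542224332205 -0.177207563637542
stop front [array([ 476.75523828, -188.18499399]), array([ 532.98410136, -200.61185533])] -0.21750873078438046
pad front [array([ 494.82095121, -112.22413624]), array([ 542.94092557, -122.9072546 ])] -0.21846675793283182
guardc in jig axes rel. opening [ 0.39863129 -1.24492949]
plateend in jig axes rel. opening [   0.52742987 -235.33606092]
stop in jig axes rel. opening [   0.2179257  -186.50867411]
pad in jig axes rel. opening [   0.55963496 -108.40958856]
psi -0.17600328368296128
knob [array([551.69587847, -20.97051947]), array([522.88379265,  -4.67083407])] [537.15207222  -9.56937548] 2.626757555276795
tin [425.45668116 195.45612184] capc [425.85164576 194.52491145] [np.float64(39.61183165758599), np.float64(61.91444689942039), np.float64(40.66077052404586), np.float64(60.50693804761244)]
angles of x side -0.3548625069907913 -0.3895726190278743 y -0.3667742748733569 -0.3499570104737362
```

```bash
cat >> h.py <<'E'
PSI=-0.176; OPEN=np.array([537.3,-10.5]); TIN=np.array([425.6,195.0]); TA=-0.363
def jig(x,y): 
    c,s=np.cos(PSI),np.sin(PSI); return OPEN+np.array([c*x-s*y,s*x+c*y])
E
python3 - <<'E'
from h import *
def rep(t): s=arm.state(); print(t,round(s["clock"],2),s["position"].round(1),s["force"].round(2),round(float(s["gripper_width"]),3))
arm.set_gripper(.74)
arm.move_ptp([*TIN,170],quat(TA)); rep("above")
arm.movel([*TIN,59],rate=120); rep("down")
arm.set_gripper(0.0); rep("grip")
arm.movel([*TIN,195],rate=150); rep("lift"); snap("wrist","pics/held.png")
B=jig(.3,-147.5); arm.move_ptp([*B,195],quat(PSI)); rep("over bed")
arm.movel([*B,90],rate=120); arm.dwell(.2); rep("90"); snap("scene","pics/overbed.png"); snap("side","pics/overbed2.png")
a=cv2.imread("pics/overbed.png")[130:260,240:380]; b=cv2.imread("pics/overbed2.png")[130:260,260:400]
cv2.imwrite("pics/ob.png",cv2.resize(np.hstack([a,b]),(784,364),interpolation=cv2.INTER_CUBIC))
E
```

```text
above 5.22 [426.5 195.5 171.1] [ 1.22  0.11 -0.25] 0.74
down 6.29 [426.5 195.4  59.9] [-0.03  0.17 -0.4 ] 0.737
grip 6.6 [426.5 195.4  60.2] [-0.41  0.3   6.25] 0.51
lift 7.66 [424.6 194.6 193.6] [ 0.52  0.47 -3.59] 0.511
over bed 9.06 [ 511.6 -154.9  194.6] [ 0.25 -0.66 -3.81] 0.505
90 10.28 [ 512.5 -156.    91. ] [ 0.11  1.15 -3.23] 0.509
```

View pics/ob.png

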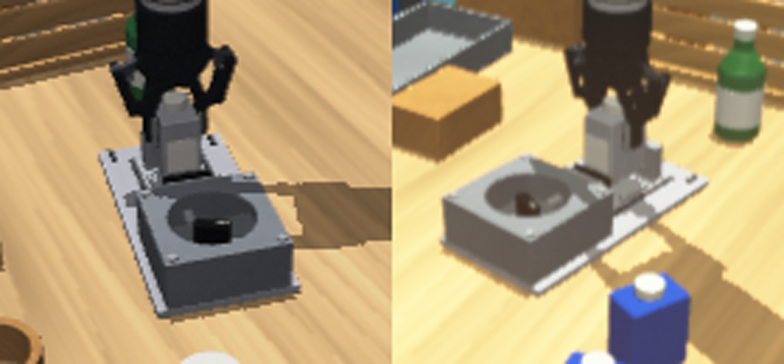

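The tin hangs upright between the pad and the stop, over the bed and clear of both. I'll lower it until it touches and let go.

```bash
python3 - <<'E'
from h import *
def rep(t): s=arm.state(); print(t,round(s["clock"],2),s["position"].round(1),s["force"].round(2),round(float(s["gripper_width"]),3))
B=jig(.3,-147.5)
arm.movel([*B,73],rate=60); rep("73")
f0=arm.state()["force"][2]
for z in np.arange(71.5,66,-1):
    arm.movel([*B,z],rate=20); arm.dwell(.1); rep("")
    if arm.state()["force"][2]-f0>4: break
arm.set_gripper(.72); rep("rel")
arm.movel([*B,200],rate=150)
K=jig(0,0)
arm.move_ptp([*jig(0,-20),270],quat(PSI)); arm.dwell(.2)
_,i=snap("wrist","pics/placed.png"); rep("look")
cv2.imwrite("pics/pl.png",cv2.resize(i[30:390,220:440],None,fx=1.65,fy=1.65,interpolation=cv2.INTER_CUBIC))
E
```

```text
73 10.82 [ 511.  -155.5   72. ] [ 0.25  0.11 -4.26] 0.508
 11.17 [ 512.  -155.9   71.7] [-0.65  0.13 -3.23] 0.505
 11.52 [ 511.8 -155.8   70.5] [-0.98 -0.05 -3.54] 0.51
 11.87 [ 511.9 -155.9   70.2] [-3.85  0.98  5.31] 0.514
rel 12.18 [ 512.  -155.8   69.4] [0.47 0.02 0.5 ] 0.719
look 14.08 [533.  -31.5 268.5] [ 0.68  0.07 -0.39] 0.721
```

View pics/pl.png

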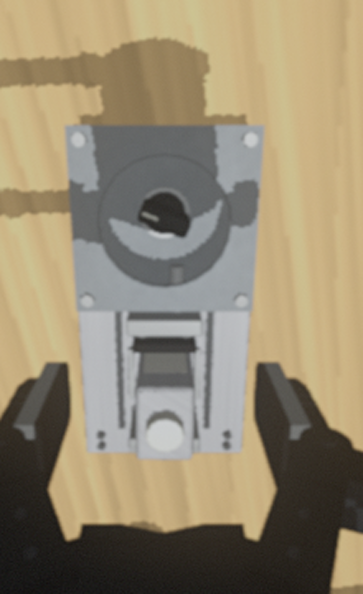

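The tin stands upright in the bed with its cap at about (165,433), behind the pad and between the lips. The knob's mark points left, at about (148,216). I'll enlarge the knob with the contrast raised.

```bash
python3 - <<'E'
from h import *
i=cv2.imread("pics/placed.png")[115:215,270:370]
g=(255*(np.clip(i/255.,0,.6)/.6)**.5).astype(np.uint8)
cv2.imwrite("pics/kn.png",cv2.resize(g,(600,600),interpolation=cv2.INTER_CUBIC))
E
```

```text
(no output)
```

View pics/kn.png

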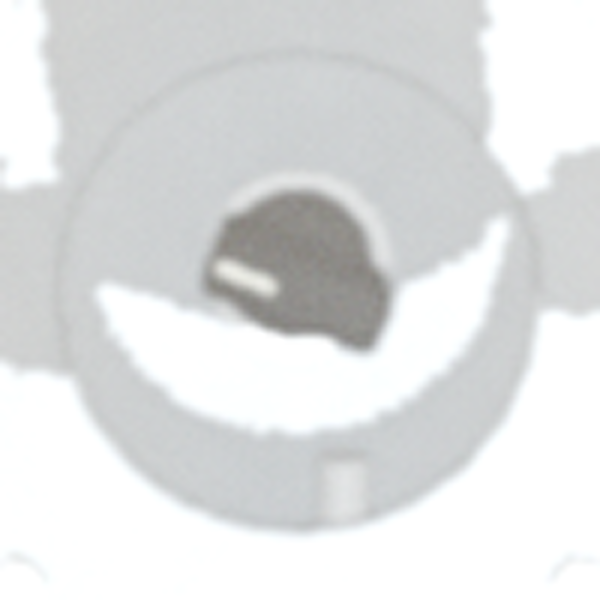

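```bash
python3 - <<'E'
from h import *
c=load("pics/placed.png");P=lambda x,y,z:plane(c,(270+x/6,115+y/6),z)[:2]
print("open",P(300,290,66),OPEN)
for p,q in(((277,290),(215,266)),((365,348),(210,290))):
    d=P(*q,58)-P(*p,58);print("bar angle",np.arctan2(d[1],d[0]),np.linalg.norm(d))
print("barcentre",(P(215,266,58)+P(380,315,58))/2)
Q=lambda x,y,z:plane(c,(220+x/1.65,30+y/1.65),z)[:2]
C,S=np.cos(PSI),np.sin(PSI);R=np.array([[C,S],[-S,C]])
print("cap in jig",R@(Q(165,434,102)-OPEN))
cur=arm.state()["qpos"]
for b in np.arange(-1.6,4.8,.2):
    q=arm.inverse_kinematics([*OPEN,54],quat(b)); print(round(b,2),None if q is None else round(q[5],2),end="; ")
E
```

```text
open [538.05496189  -9.95005178] [537.3 -10.5]
bar angle 2.5923363714775034 12.904674029589158
bar angle 2.6021635240158054 32.48362215406013
barcentre [537.3933748  -11.46462477]
cap in jig [   0.60810928 -147.6635131 ]
-1.6 1.53; -1.4 1.33; -1.2 1.13; -1.0 0.93; -0.8 0.73; -0.6 0.53; -0.4 0.33; -0.2 0.13; -0.0 -0.07; 0.2 -0.27; 0.4 -0.47; 0.6 -0.67; 0.8 -0.87; 1.0 -1.07; 1.2 -1.27; 1.4 -1.47; 1.6 -1.67; 1.8 -1.87; 2.0 -2.07; 2.2 -2.27; 2.4 -2.47; 2.6 None; 2.8 None; 3.0 None; 3.2 None; 3.4 None; 3.6 None; 3.8 2.42; 4.0 2.22; 4.2 2.02; 4.4 1.82; 4.6 1.62;
```

Bar axis is at 2.595 rad, so the jaws go at 1.02 rad, and one grip allows about 3.6 rad of clockwise turn. From the gap of about 78 mm I expect roughly 1.75 rad in total. Next I'll go down, grip and turn the first part in steps while reading the torque.

```bash
cat >> h.py <<'E'
K=np.array([537.5,-10.6])
def rep(t): s=arm.state(); print(t,round(s["clock"],2),s["position"].round(1),s["force"].round(1),s["ft_torque"].round(3),round(float(s["gripper_width"]),3))
def meas(n=6):
    L=[]
    for _ in range(n):
        arm.dwell(.02); s=arm.state(); L.append([s["ft_torque"][2],*s["force"],s["qpos"][0]-s["qpos"][5]])
    return np.mean(L,0),np.std([l[0] for l in L])
def turn(d):
    q=np.load("q.npy"); q[5]+=d; arm.move_joints(q); np.save("q.npy",q)
E
python3 - <<'E'
from h import *
a=1.024
arm.set_gripper(.40)
arm.move_ptp([*K,150],quat(a)); rep("above"); print(meas())
for z in(95,85,75,65,56):
    arm.movel([*K,z],rate=60); rep(z)
    if np.linalg.norm(arm.state()["force"])>6: print("contact"); break
else:
    print(meas(10))
    q=arm.inverse_kinematics([*K,56],quat(a)); np.save("q.npy",q); print(q.round(3),arm.state()["qpos"].round(3))
    arm.set_gripper(0); rep("grip"); print(meas())
    for i in range(5):
        turn(.08); m,s=meas(); print(round(arm.state()["clock"],2),m.round(3),round(s,3))
E
```

```text
above 15.53 [537.9 -10.6 150.5] [ 0.6 -0.4  0.3] [ 0.037 -0.083 -0.014] 0.399
(array([-0.01897525,  0.24911839, -0.09240628,  0.06613225,  1.02310151]), np.float64(0.017641586647568503))
95 16.7 [538.  -10.6  95.4] [-0.   0.8 -0.3] [-0.063  0.031 -0.027] 0.398
85 17.02 [536.9 -10.6  84.4] [-0.3 -0.5  1. ] [-0.062 -0.037 -0.007] 0.401
75 17.33 [536.9 -10.5  74.2] [ 1.2 -0.2 -0.1] [ 0.011  0.017 -0.   ] 0.401
65 17.65 [536.9 -10.6  64.3] [ 0.7 -0.3  0.3] [0.009 0.02  0.007] 0.399
56 17.95 [536.9 -10.6  55.3] [-0.8 -0.2  0.1] [-0.051 -0.022 -0.018] 0.405
(array([ 0.00575418,  0.25270373, -0.25462393, -0.0012908 ,  1.02400448]), np.float64(0.033988784296826655))
[-0.066  0.219  2.069 -0.     0.854 -1.09 ] [-0.066  0.218  2.069  0.     0.854 -1.09 ]
grip 18.43 [536.9 -12.   56.5] [-3.2 -6.8  4.8] [-0.831  0.564 -0.191] 0.149
(array([-0.17186074, -3.61987723, -5.88741948,  4.61856373,  1.02231305]), np.float64(0.025515320857643298))
18.88 [-0.282 -3.397 -6.025  4.762  0.942] 0.032
19.23 [-0.296 -3.462 -5.647  4.606  0.862] 0.027
19.57 [-0.3   -3.223 -5.503  4.114  0.782] 0.032
19.93 [-0.289 -3.548 -5.474  4.451  0.702] 0.023
20.27 [-0.269 -3.175 -5.378  4.233  0.622] 0.03
```

The torque is steady at about 0.29 N·m, which is the plain friction, and the grip follows the knob. I'll keep turning in finer steps, with a guarded stop.

```bash
python3 - <<'E'
from h import *
tot=.40; log=[]
for i in range(20):
    turn(.06); tot+=.06; m,s=meas(10); log.append((tot,m[0])); print(round(tot,2),round(arm.state()["clock"],2),m.round(3))
    if m[0]<-.375 or tot>1.55: break
np.save("log.npy",log); rep("")
E
```

```text
0.46 20.69 [-0.173 -3.535 -5.403  4.125  0.562]
0.52 21.11 [-0.145 -3.428 -5.321  3.745  0.503]
0.58 21.52 [-0.131 -2.801 -5.249  4.203  0.443]
0.64 21.94 [-0.13  -3.126 -5.272  4.072  0.383]
0.7 22.36 [-0.142 -2.97  -4.963  3.831  0.323]
0.76 22.77 [-0.119 -2.758 -5.142  3.786  0.263]
0.82 23.19 [-0.113 -2.664 -5.128  3.468  0.203]
0.88 23.61 [-0.115 -2.606 -5.21   3.485  0.143]
0.94 24.02 [-0.119 -2.629 -5.331  3.177  0.083]
1.0 24.44 [-0.122 -2.366 -4.963  3.338  0.023]
1.06 24.86 [-0.13  -2.655 -4.982  3.299 -0.037]
1.12 25.27 [-0.131 -2.19  -5.477  3.35  -0.097]
1.18 25.69 [-0.131 -2.341 -4.835  3.166 -0.157]
1.24 26.11 [-0.113 -2.272 -5.149  2.88  -0.217]
1.3 26.52 [-0.114 -2.115 -5.353  2.922 -0.277]
1.36 26.94 [-0.113 -1.997 -5.533  2.796 -0.337]
1.42 27.36 [-0.077 -2.225 -5.284  2.677 -0.397]
1.48 27.77 [-0.048 -1.871 -5.356  2.585 -0.457]
1.54 28.19 [-0.041 -2.157 -5.351  2.73  -0.517]
1.6 28.61 [-0.014 -1.801 -5.621  2.435 -0.577]
 28.61 [537.5 -12.   56.5] [-1.2 -6.1  2.1] [-1.015  0.212 -0.024] 0.151
```

Contact shows at about 1.38 rad, where the torque starts to climb at about 0.45 N·m/rad. At rest the torque is ambiguous because the steps overshoot. I'll creep in tiny steps to read the driving torque, which should reach about 0.44 N·m.

```bash
python3 - <<'E'
from h import *
tot=1.60
for i in range(6):
    turn(.012); tot+=.012; t0=[arm.state()["ft_torque"][2]]; m,s=meas(5); print(round(tot,3),round(arm.state()["clock"],2),round(t0[0],3),m.round(3))
rep("")
E
```

```text
1.612 28.94 0.339 [ 0.318 -1.955 -5.036  2.981 -0.588]
1.624 29.27 0.343 [ 0.348 -1.746 -5.163  2.707 -0.6  ]
1.636 29.61 0.332 [ 0.347 -1.612 -5.095  2.329 -0.612]
1.648 29.94 0.346 [ 0.336 -1.708 -5.383  2.588 -0.624]
1.66 30.27 0.299 [ 0.36  -1.569 -5.325  2.334 -0.636]
1.672 30.61 0.294 [ 0.361 -1.487 -5.399  2.557 -0.648]
 30.61 [537.6 -12.   56.5] [-1.6 -5.8  2.8] [-0.994  0.163  0.368] 0.152
```

Creeping gives 0.36 N·m, about 6 N if friction is exactly 0.3, while the contact angle suggests about 12 N. To settle it I'll back off, measure the friction baseline the same way in free travel, and re-approach.

```bash
python3 - <<'E'
from h import *
turn(-.45); tot=1.672-.45; L=[]
turn(.03);turn(.012);tot+=.042
while tot<1.69:
    turn(.012); m,_=meas(8); turn(.012); n,_=meas(8); tot+=.024; t=(m[0]+n[0])/2
    L.append((tot-.006,t)); print(round(tot-.006,3),round(t,3),round(arm.state()["clock"],2))
    turn(.03); turn(.012); tot+=.042
np.save("log2.npy",L); print("now",tot); m,_=meas(8); print(m.round(3))
E
```

```text
1.282 0.195 32.38
1.348 0.214 33.65
1.414 0.241 34.92
1.48 0.281 36.18
1.546 0.285 37.45
1.612 0.33 38.72
1.678 0.354 39.98
now 1.7260000000000004
[ 0.361 -1.609 -5.166  2.769 -0.702]
```

```bash
python3 - <<'E'
from h import *
tot=1.726; turn(-.7); tot-=.7
def creep(d,k):
    global tot
    T=[]
    for _ in range(k): turn(d); tot+=d; T.append(meas(8)[0][0])
    print(round(tot,3),np.round(T,3),round(arm.state()["clock"],2))
creep(-.012,3)
turn(.03);tot+=.03
creep(.012,4)
turn(.1);tot+=.1
creep(.012,3)
turn(.06);tot+=.06
creep(.012,3)
print(tot)
E
```

```text
0.99 [-0.17  -0.205 -0.186] 42.48
1.068 [0.174 0.178 0.192 0.182] 44.26
1.204 [0.153 0.167 0.169] 45.66
1.3 [0.155 0.182 0.205] 47.06
1.3000000000000003
```

```bash
python3 - <<'E'
from h import *
from scipy.optimize import curve_fit
tot=1.30; L=[tuple(x) for x in np.load("log2.npy")]
L+=[(1.06,.183),(1.02,.187),(1.19,.163),(1.288,.181)]
for _ in range(5):
    turn(.03);turn(.012);tot+=.042
    turn(.012); m=meas(10)[0][0]; turn(.012); n=meas(10)[0][0]; tot+=.024
    L.append((tot-.006,(m+n)/2)); print(round(tot,3),round((m+n)/2,3),round(arm.state()["clock"],2))
L=np.array(L)
f=lambda x,b,k:b+.4*np.clip(x-k,0,9)
p,c=curve_fit(f,L[:,0],L[:,1],[.18,1.3]); print(p,np.sqrt(np.diag(c)),"target",p[1]+.35,"tot",tot)
f2=lambda x,b,k,s:b+s*np.clip(x-k,0,9)
print(curve_fit(f2,L[:,0],L[:,1],[.18,1.3,.4])[0])
E
```

```text
1.366 0.228 48.39
1.432 0.25 49.73
1.498 0.267 51.06
1.564 0.313 52.39
1.63 0.335 53.73
[0.17766667 1.24597253] [0.00513843 0.01425144] target 1.5959725257648656 tot 1.6300000000000003
[0.17766667 1.25772818 0.42216814]
```

The fits put zero load at 1.25 rad (creep) to 1.33 rad (first pass). So 1.63 rad corresponds to about 12–15 N, and I'll stop there, release and retreat.

```bash
python3 - <<'E'
from h import *
arm.set_gripper(.40); rep("rel")
p=arm.state()["position"]
for z in(75,100,200): arm.movel([*K,z],rate=80 if z<150 else 150); rep(z)
arm.move_ptp([*jig(0,-20),270],quat(PSI)); arm.dwell(.2)
_,i=snap("wrist","pics/fin.png"); s=arm.get_image("scene"); rep("")
a=cv2.resize(i[30:390,220:440],None,fx=1.6,fy=1.6,interpolation=cv2.INTER_CUBIC); b=s[130:330,220:460]
o=np.zeros((576,a.shape[1]+432,3),np.uint8);o[:a.shape[0],:a.shape[1]]=a;b=cv2.resize(b,(432,360));o[:360,a.shape[1]:]=b
cv2.imwrite("pics/fin2.png",o)
E
```

```text
rel 54.06 [537.6 -10.4  56. ] [-0.5  0.6  0.4] [0.03  0.013 0.006] 0.396
75 54.44 [538.5 -10.6  76.3] [-0.1 -0.2  0.4] [ 0.036 -0.005 -0.009] 0.402
100 54.91 [538.1 -10.6 100.9] [-0.2 -0.1 -0.3] [0.02  0.016 0.03 ] 0.401
200 55.73 [536.7 -10.6 198.9] [ 0.1  0.8 -0.4] [-0.013 -0.031  0.028] 0.399
 56.55 [533.1 -29.9 268.4] [ 0.8  0.3 -0.9] [-0.028  0.037 -0.004] 0.401
```

View pics/fin2.png

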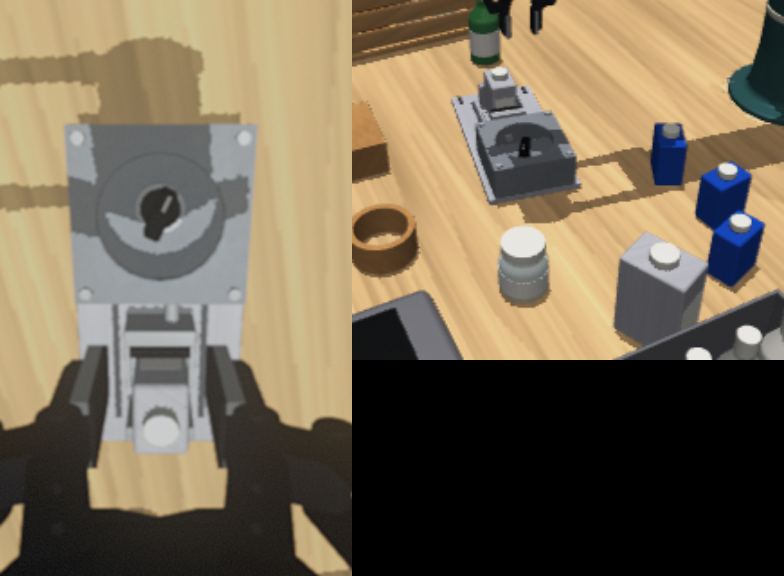

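The final view shows the tin upright with its cap at (161,428), and the pad jaw has advanced. The knob mark has swung clockwise from left to upper right, and the bystanders in view haven't moved. Handing in.

```bash
python3 - <<'E'
from h import *
c=load("pics/fin.png");C,S=np.cos(PSI),np.sin(PSI);R=np.array([[C,S],[-S,C]])
print("cap in jig",R@(plane(c,(220+161/1.6,30+429/1.6),102)[:2]-OPEN),"expected y about -154.5")
arm.job_done(); print(arm.state()["clock"])
E
```

```text
cap in jig [   0.88367929 -152.65622811] expected y about -154.5
the job is handed in; nothing more can be done
the job is handed in; nothing more can be done
```

The tin is upright in the bed and clamped against the stop at an estimated 12–15 N. I handed the job in at about 56.6 s, with the gripper clear of everything.

**What I did:** I gripped the tin across its 44 mm side, set it down between pad and stop, and let go. Then I went through the guard opening, gripped the knob once, and turned it to about 1.63 rad clockwise in total. I backed it off twice along the way to measure its free friction.

**Clamp force:** I inferred this from torque and turn angle, and the readings did not fully agree:
- **Tiny-step torque:** pad contact at about 1.25 rad, giving roughly 15 N. The torque rose at 0.42 N·m per rad, close to the expected 0.40.
- **First pass:** contact at about 1.33–1.38 rad, giving roughly 10–12 N.
- **Free-travel torque:** it read only ±0.18 N·m, not the stated 0.3. I read it at rest, so I used changes in torque rather than absolute values.
- **Peak:** the knob briefly reached 1.73 rad before the second back-off, so the pad load was then up to about 19 N.

**Other checks:**
- **Tin position:** the last picture shows it upright, pushed about 5 mm towards the stop. The cap measured at y = -152.7 against about -154.5 expected, within measuring error.
- **Guard:** no contact showed; forces stayed around 1 N going in and out through the opening.
- **Other goods:** those in view stood where they were.

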